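# Set out tube parts by height on a kitting rail

### The arm

A 7-joint arm with a two-finger parallel gripper is mounted at the origin on a cart in front of the work surface, level with it; the furniture and walls round the work are solid. World frame = base frame: x ahead of the robot, y to its left, z up, the work surface at z = 0. Lengths are in m, angles in degrees, forces in N, time in s.
With the tool pointing down it reaches from about 0.425 to 0.875 m from the base axis. Payload 4.7 kg.
Tool frame: the origin (TCP) lies between the finger pads; the fingertips stand 8 mm ahead of it and the grasp point (between the pads) lies 11 mm behind it (env.tip_extent is the distance from the TCP to the fingertips, in m); z points along the fingers, y is the line along which they close (so a half turn about z gives the same grasp; the last joint's range is limited). The gripper opens to 87 mm and grips with 3 to 60 N. Pads are 19 mm wide; open, the fingers measure 117 mm over their backs; the gripper's body (75 mm by 190 mm) begins 51 mm behind the grasp point.
Start: joints at [75.693, 18.392, -4.016, 83.108, 1.295, 78.541, -3.26], TCP at [0.169, -0.628, 0.231] pointing down, gripper open.
Joint ranges: [-163.93, 163.93], [-17.29, 119.83], [-79.2, 71.16], [3.27, 140.29], [-89.18, 269.18], [5.43, 117.66], [-154.24, 154.24]. Speed limits (degrees/s): [147.25, 147.25, 180, 180, 180, 180, 180].

### API

Orientations are given as [roll, pitch, yaw] about the fixed x, y, z axes, in that order (R = Rz(yaw) Ry(pitch) Rx(roll)).
In Python, from cell import sensors, vision, workorder, env gives the robot as it stands.
- The arm moves only by the tool drive_tool, never from a script. Its argument "moves" is a list of rows, each an object of numbers: "x", "y", "z": the shift along the tool's x, y, z in mm; "rx", "ry", "rz": the turn, a rotation vector about the tool's x, y, z in rad; "fingers": the closure, from -1 (fully open) to 1 (shut). In form: [{"x": .., "y": .., "z": .., "rx": .., "ry": .., "rz": .., "fingers": ..}, ...]. A call has 1 to 20 rows; each row is the pose to reach, as a shift and turn from the pose commanded when the call began, along the tool's axes at that moment; what a row does not reach only later rows make up. A row lasts 1/8 s, in which the tool goes at most 62.5 mm and 10.7 degrees, less where a joint would pass 70% of its speed; a pose out of reach is approached as far as the arm can. A call with a gripper value outside its range is refused whole. The fingers move at their own pace and stop on an object; "force" is the grip in N (left out, the last holds). Time passes only in rows, so rows that repeat a pose let the fingers close. It gives the time, the measured TCP pose, the force, the opening and the grip force at its end, in the units of the state.
- sensors.get_obs(): the state, without advancing time (a new reading comes with each control period).
- vision.read_camera(name): name is "side" or "top"; returns a dict with "image" (480x640x3 uint8, red, green, blue), "fx", "fy", "cx", "cy" (pixels), "k1" (the pictures are not rectified: a ray, as slopes to the right and down, at radius r is drawn at 1 + k1 r^2 times it, then the intrinsics apply), "R" (3x3) and "t" (3): a world point X has camera coordinates R X + t. Camera axes: x right, y down, z forward; pixel columns grow to the right and rows downward; lengths in m; the calibration is good to about 2 mm. A picture is of the moment at which its call begins. There is no depth.
- workorder.sign_off(): hands the job in; it is judged then, once.
The state is a dict: "time_s": time; "qpos": joint angles; "joint_velocities": joint speeds; "effort": joint torques, N m; "tool_pos": TCP position; "tool_rot": TCP orientation; "force": force on the tool from outside, world axes, zero at the start; "wrist_torque": the same for the moment, N m; "grip_width": finger opening in m; "grasp_force": force on a finger pad.
Only numpy, scipy, OpenCV 4.12 (cv2) and the standard library are available. Lean on these libraries where they do the work, as an engineer would, in place of code of your own. Each camera call takes 0.05 s, during which the arm holds its last target. There are 200 camera calls.

### The job

Set out the four black tube-shaped parts on the four pads of the aluminium rail in order of height: the tallest on the pad next to the upright end stop, then falling step by step to the shortest on the pad farthest from it. Stand each one upright, the way up it stands now, centred on its own pad, and leave all four standing there.

Things in the scene. Friction and masses are not known exactly. Their poses are not given: they have to be found in the camera images.
- tall_post_holder: black post holder, the tallest part: 50 mm high tube, 25 mm in diameter, with a thumb screw near the top. Starts upright on the bench at any yaw; origin on its underside, z up. The tube's axis is at x = +2.5, y = -4.5 mm in the part's frame; the screw, about 38 mm up, points along the part's (-0.56, +0.83) (x, y; 124 degrees from its +x), and ends 24 mm from the axis.
- long_lens_tube: plain black round lens tube, 30 mm in diameter, 40 mm high, open at the top. Starts upright on the bench at any yaw; origin on its underside, z up. The origin is on its axis.
- short_lens_tube: plain black round lens tube, 30 mm in diameter, 28 mm high, open at the top. Starts upright on the bench at any yaw; origin on its underside, z up. The origin is on its axis.
- short_post_holder: black post holder, the shortest part: 18 mm high tube, 25 mm in diameter, with a thumb screw on one side. Starts upright on the bench at any yaw; origin on its underside, z up. The tube's axis is at x = +0.5, y = +5.5 mm in the part's frame; the screw, about 9 mm up, points along the part's (-0.35, -0.94) (x, y; -110 degrees from its +x), and ends 24 mm from the axis.
- pad_a: one of the four equal round grey pads fixed on the rail, 46 mm in diameter, 4 mm thick; origin: centre of its underside, so its top is 4 mm above the origin and 12 mm above the bench. The pads stand 75 mm apart, centre to centre; this one is at one end of the row (112.5 mm from the rail's middle towards its own -y)
- pad_b: one of the four equal round grey pads fixed on the rail, 46 mm in diameter, 4 mm thick; origin: centre of its underside, so its top is 4 mm above the origin and 12 mm above the bench. The pads stand 75 mm apart, centre to centre; this one is between pad_a and pad_c
- pad_c: one of the four equal round grey pads fixed on the rail, 46 mm in diameter, 4 mm thick; origin: centre of its underside, so its top is 4 mm above the origin and 12 mm above the bench. The pads stand 75 mm apart, centre to centre; this one is between pad_b and pad_d
- pad_d: one of the four equal round grey pads fixed on the rail, 46 mm in diameter, 4 mm thick; origin: centre of its underside, so its top is 4 mm above the origin and 12 mm above the bench. The pads stand 75 mm apart, centre to centre; this one is at the other end of the row (112.5 mm from the rail's middle towards its own +y)
- end_stop: dark steel upright plate with two bright screws on top, fixed across one end of the rail, 50 mm across the rail, 10 mm thick, 44 mm high with the screws; origin: centre of its underside, 8 mm above the bench, 57.5 mm beyond the centre of the nearest pad in line with the row. It may be at either end of the rail (beside pad_a or beside pad_d); at the other end is only a flat strip 3 mm thick
- rail: flat aluminium rail fixed on the bench, 370 mm long (its own y axis), 58 mm wide (x), 8 mm thick; origin: centre of its underside

How it is judged:
By the outcome, as a careful person would: the job done as asked, in the order asked, and still so for the second after the job is handed in, with the robot touching nothing.
It also fails if it takes over 88 s, if anything falls off the work surface, if the arm or the gripper's body presses on something with over 40 N, if the wrist force passes 120 N, or if a joint passes its speed limit or range.

## Working session

There is one attempt and no reset: what is moved stays moved. The work goes in short steps, Python scripts to look and compute and a tool call to move; the robot and the scene stay as the last step left them, time stands still between calls to the robot, and variables do not carry over. Pictures are saved under pics/ and viewed, at most 14 in all, crops included, and the job is handed in when it is done.

Besides the shell and the picture viewer there is one more tool, called after "Request:" by a JSON object that holds its "name" and its "arguments". drive_tool: Moves the arm, as the interface text tells. Its arguments: {"type":"object","properties":{"moves":{"type":"array"},"force":{"type":"number"}},"required":["moves"]}

```bash
ls; mkdir -p pics; python3 - <<'E'
from cell import sensors, vision, env
import cv2
o=sensors.get_obs()
print(o)
for n in("side","top"):
    d=vision.read_camera(n); cv2.imwrite(f"pics/{n}0.png",d["image"][:,:,::-1])
    print(n,{k:v for k,v in d.items() if k!="image"}, "C",-d["R"].T@d["t"])
E
```

```text
pics
{'time_s': 0.0, 'qpos': array([75.69295231, 18.43819188, -4.01646471, 83.17775941,  1.29710841,
       78.54058454, -3.26174252]), 'joint_velocities': array([-0.00452205, -0.11750173, -0.00878492, -0.07387579, -0.02057323,
       -0.06351462,  0.06842751]), 'effort': array([ 9.25970890e-04, -4.91285849e+01, -4.03146856e-01, -3.12523556e+01,
       -6.40292885e-02,  4.37426870e-02,  1.65963920e-04]), 'tool_pos': array([ 0.16929329, -0.62698617,  0.22944645]), 'tool_rot': array([-1.79888834e+02,  7.68401763e-03,  1.51164320e+01]), 'force': array([0.15052651, 0.39133418, 0.21006552]), 'wrist_torque': array([-0.01388656, -0.03161933, -0.00436449]), 'grasp_force': 0.0, 'grip_width': 0.08691223921251454}
side {'fx': 525.8163929217711, 'fy': 525.8163929217711, 'cx': 314.2360571794444, 'cy': 233.54603701892435, 'k1': 0.012164288239629565, 'R': array([[ 0.99034355, -0.13859979, -0.00312121],
       [-0.06179293, -0.42115439, -0.90488155],
       [ 0.12410188,  0.89633648, -0.42565202]]), 't': array([-0.51572282,  0.13356841,  0.64960437])} C [ 0.43837923 -0.59749024  0.39575933]
top {'fx': 528.0326650956308, 'fy': 528.0326650956308, 'cx': 322.03585946483946, 'cy': 245.77519263972425, 'k1': -0.11625139740157851, 'R': array([[ 0.0052081 , -0.99998428,  0.00207591],
       [-0.9907189 , -0.00544179, -0.13581771],
       [ 0.13582688, -0.00134929, -0.99073167]]), 't': array([0.15620493, 0.54835294, 0.79937326])} C [0.43387372 0.16026508 0.86611618]
```

View pics/side0.png

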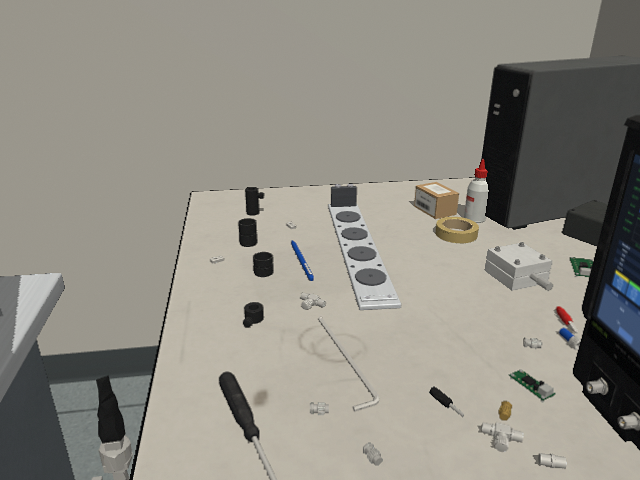

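View pics/top0.png

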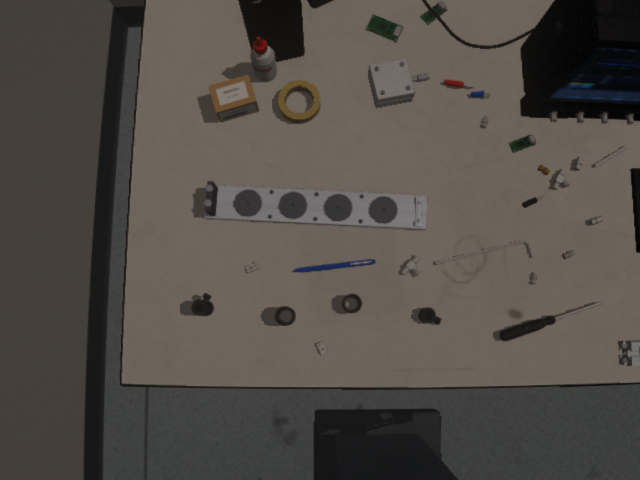

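The side view shows the four black parts at (252,200), (247,232), (263,264) and (254,313). The end stop is at (344,196) and the pads run from (348,216) to (371,277). In the top view the parts are at (203,307), (285,316), (352,303) and (427,315), tallest to shortest. The pads are at (248,204) to (383,210), with the end stop on the left, which is +y. Next I'll look closer.

```bash
cat > h.py <<'E'
import numpy as np, cv2
from cell import vision
def cam(n): return vision.read_camera(n)
def ray(d,uv):
    K=np.array([[d["fx"],0,d["cx"]],[0,d["fy"],d["cy"]],[0,0,1.]])
    p=cv2.undistortPoints(np.array(uv,float).reshape(-1,1,2),K,np.array([d["k1"],0,0,0.])).reshape(-1,2)
    v=np.c_[p,np.ones(len(p))]@d["R"]; return -d["R"].T@d["t"], v
def plane(d,uv,z):
    c,v=ray(d,uv); return c+v*((z-c[2])/v[:,2])[:,None]
def tri(d1,u1,d2,u2):
    c1,v1=ray(d1,u1); c2,v2=ray(d2,u2); out=[]
    for a,b in zip(v1,v2):
        s=np.linalg.lstsq(np.c_[a,-b],c2-c1,rcond=None)[0]
        p,q=c1+s[0]*a,c2+s[1]*b; out.append(np.r_[(p+q)/2,np.linalg.norm(p-q)])
    return np.array(out)
def proj(d,X):
    p=(d["R"]@np.array(X,float).T).T+d["t"]; x=p[:,:2]/p[:,2:]; x=x*(1+d["k1"]*(x**2).sum(1,keepdims=True))
    return x*[d["fx"],d["fy"]]+[d["cx"],d["cy"]]
E
python3 - <<'E'
from h import *
T=cam("top");S=cam("side")
np.set_printoptions(precision=4,suppress=True)
def crops(d,cs,r):
    return np.hstack([cv2.resize(d["image"][y-r:y+r,x-r:x+r,::-1],(200,200),interpolation=cv2.INTER_CUBIC) for x,y in cs])
im=np.vstack([crops(T,[(203,307),(285,316),(352,303),(427,315)],20),crops(S,[(252,200),(247,232),(263,264),(254,313)],20)])
cv2.imwrite("pics/crops.png",np.clip(im*1.6+20,0,255).astype(np.uint8))
# pads: contours
def pads(d,box,lo,hi):
    x0,y0,x1,y1=box; g=cv2.cvtColor(d["image"],cv2.COLOR_RGB2GRAY)[y0:y1,x0:x1]
    m=((g>=lo)&(g<hi)).astype(np.uint8); r=[]
    for c in cv2.findContours(m,cv2.RETR_LIST,cv2.CHAIN_APPROX_NONE)[0]:
        if cv2.contourArea(c)>150:
            e=cv2.fitEllipse(c); r.append((e[0][0]+x0,e[0][1]+y0,*e[1],cv2.contourArea(c)))
    return np.array(r)
print(pads(T,(222,185,415,232),0,100)); print(pads(S,(325,205,405,310),0,140))
g=cv2.cvtColor(T["image"],cv2.COLOR_RGB2GRAY); print(g[208,315:362]); g=cv2.cvtColor(S["image"],cv2.COLOR_RGB2GRAY);print(g[253,340:385])
def parts(d,box,th):
    x0,y0,x1,y1=box; g=cv2.cvtColor(d["image"],cv2.COLOR_RGB2GRAY)[y0:y1,x0:x1]
    for c in cv2.findContours((g<th).astype(np.uint8),cv2.RETR_EXTERNAL,cv2.CHAIN_APPROX_NONE)[0]:
        if cv2.contourArea(c)>80: print(np.array(cv2.boundingRect(c))+[x0,y0,0,0],cv2.contourArea(c))
parts(T,(180,285,450,335),50);parts(S,(235,180,280,330),60)
E
```

```text
[[313.6642 225.471    7.4926 172.7637 446.    ]
 [382.5811 209.4723  27.1056  28.7845 609.    ]
 [337.4574 206.9944  27.0164  28.8492 608.    ]
 [292.3165 204.853   26.9402  29.3229 617.    ]
 [247.3201 202.6564  27.0719  28.6727 606.5   ]]
[[370.2658 276.703   16.4548  30.6454 393.5   ]
 [361.5164 253.2845  13.9788  28.198  306.5   ]
 [354.1055 233.4169  11.7467  26.5272 240.    ]
 [347.5855 216.3613  10.7391  23.9489 199.5   ]]
[112 112 111 113 113 113 114 112  93  65  54  52  54  54  53  53  53  55
  53  55  53  53  49  46  47  49  54  55  54  53  54  54  53  55  54  55
  66  94 114 114 116 115 115 114 115 118 116]
[183 165  91 136 193 200 193 141  74  96  97  95  96  97  97  97  97  97
  98  97  94  86  93  98  97  97  97  97  97  97  96  96  97  96  94 102
 150 199 192 178 182 183 182 182 180]
[418 308  23  16] 232.0
[275 307  20  19] 281.5
[341 294  20  19] 264.5
[191 293  22  23] 301.5
[243 303  20  24] 340.5
[253 252  20  25] 399.5
[239 219  18  28] 417.0
[245 187  19  28] 327.5
```

View pics/crops.png

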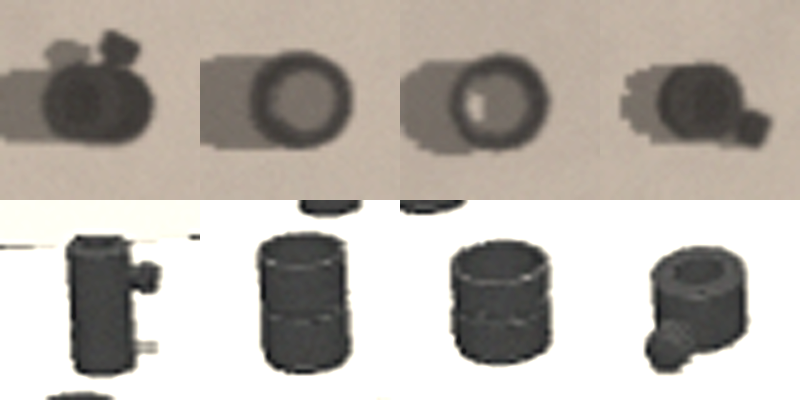

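The crops show clear rims on all four. The screws point up and slightly right in the top view for the tall holder, and down-right for the short one. Now I'll triangulate rim centres, pad centres and screw tips.

```bash
python3 - <<'E'
from h import *
np.set_printoptions(precision=4,suppress=True)
T=cam("top");S=cam("side")
rt=[(200.2,307.5),(284.8,315.6),(351.5,303.2),(426.6,315)]
rs=[(251.6,188.8),(247,221.6),(262.8,256),(253.4,307.4)]
print("rims\n",tri(T,rt,S,rs))
for p,z in zip(rt,(.05,.04,.028,.018)): print(plane(T,[p],z)[0])
for p,z in zip(rs,(.05,.04,.028,.018)): print("s",plane(S,[p],z)[0])
# base circle from side: front bottom points handled by crops: bottom-most y
pt=[(247.32,202.66),(292.32,204.85),(337.46,206.99),(382.58,209.47)]
ps=[(347.59,216.36),(354.1,233.42),(361.52,253.28),(370.27,276.70)]
print("pads\n",tri(T,pt,S,ps)); P=plane(T,pt,.012); print(P); print(np.diff(P,axis=0),np.linalg.norm(np.diff(P[:,:2],axis=0),axis=1)); print(plane(S,ps,.012))
# screw tips top: tall (206.8? ) short
print("screw",plane(T,[(207.1,296.5)],.038),plane(T,[(437.2,320.6)],.009))
E
```

```text
rims
 [[ 0.4491  0.3474  0.0489  0.0014]
 [ 0.4373  0.2165  0.0391  0.0002]
 [ 0.4577  0.112   0.0267  0.0005]
 [ 0.439  -0.0097  0.0153  0.    ]]
[0.4484 0.3471 0.05  ]
[0.4372 0.2165 0.04  ]
[0.4574 0.1121 0.028 ]
[ 0.439  -0.0092  0.018 ]
s [0.4497 0.3443 0.05  ]
s [0.4374 0.2144 0.04  ]
s [0.4579 0.1095 0.028 ]
s [ 0.439  -0.0139  0.018 ]
pads
 [[0.6231 0.2837 0.0083 0.0001]
 [0.6197 0.2087 0.0084 0.0001]
 [0.6163 0.1339 0.0083 0.0005]
 [0.6126 0.059  0.0081 0.0005]]
[[0.6224 0.2832 0.012 ]
 [0.6189 0.2085 0.012 ]
 [0.6157 0.134  0.012 ]
 [0.6121 0.0594 0.012 ]]
[[-0.0034 -0.0747  0.    ]
 [-0.0032 -0.0746  0.    ]
 [-0.0037 -0.0746  0.    ]] [0.0747 0.0746 0.0747]
[[0.6213 0.2754 0.012 ]
 [0.618  0.2012 0.012 ]
 [0.6143 0.1269 0.012 ]
 [0.6106 0.0523 0.012 ]]
screw [[0.4659 0.3394 0.038 ]] [[ 0.43   -0.0282  0.009 ]]
```

Triangulated heights and spacing agree with the text. I'll pick the short holder first, closing perpendicular to its screw (yaw about 64°).

```bash
cat > go.py <<'E'
import sys, numpy as np
from scipy.spatial.transform import Rotation as Q
from cell import sensors
o=sensors.get_obs(); R=Q.from_euler("xyz",o["tool_rot"],degrees=True); p=o["tool_pos"]
print("t",round(o["time_s"],2),"pos",p.round(4),"rot",o["tool_rot"].round(2),"w",round(o["grip_width"],4),"F",o["force"].round(1))
for a in sys.argv[1:]:   # x,y,z,yaw  of TCP, m & deg
    x,y,z,w=map(float,a.split(",")); D=R.inv()*Q.from_euler("xyz",[180,0,w],degrees=True)
    print(a,"->",(R.inv().apply(np.array([x,y,z])-p)*1000).round(1),D.as_rotvec().round(3))
E
python3 go.py .5,-.3,.2,40 .439,-.0095,.1,64
```

```text
t 0.3 pos [ 0.1694 -0.6274  0.2302] rot [-179.96    0.     15.12] w 0.0869 F [ 1.   0.6 -0.4]
.5,-.3,.2,40 -> [ 404.5 -229.8   30.3] [-0.001 -0.    -0.434]
.439,-.0095,.1,64 -> [ 421.4 -526.1  130.5] [-0.001 -0.    -0.853]
```

Request:
{"name": "drive_tool", "arguments": {"moves": [{"x": 404,"y": -230,"z": 30,"rz": -0.43,"fingers": -1},{"x": 404,"y": -230,"z": 30,"rz": -0.43,"fingers": -1},{"x": 404,"y": -230,"z": 30,"rz": -0.43,"fingers": -1},{"x": 404,"y": -230,"z": 30,"rz": -0.43,"fingers": -1},{"x": 404,"y": -230,"z": 30,"rz": -0.43,"fingers": -1},{"x": 404,"y": -230,"z": 30,"rz": -0.43,"fingers": -1},{"x": 404,"y": -230,"z": 30,"rz": -0.43,"fingers": -1},{"x": 421.5,"y": -526,"z": 130.5,"rz": -0.853,"fingers": -1},{"x": 421.5,"y": -526,"z": 130.5,"rz": -0.853,"fingers": -1},{"x": 421.5,"y": -526,"z": 130.5,"rz": -0.853,"fingers": -1},{"x": 421.5,"y": -526,"z": 130.5,"rz": -0.853,"fingers": -1},{"x": 421.5,"y": -526,"z": 130.5,"rz": -0.853,"fingers": -1},{"x": 421.5,"y": -526,"z": 130.5,"rz": -0.853,"fingers": -1},{"x": 421.5,"y": -526,"z": 130.5,"rz": -0.853,"fingers": -1},{"x": 421.5,"y": -526,"z": 130.5,"rz": -0.853,"fingers": -1},{"x": 421.5,"y": -526,"z": 130.5,"rz": -0.853,"fingers": -1}]}}

```text
invalid input at $.moves[0]: expected keys x, y, z, rx, ry, rz, fingers
```

Request:
{"name": "drive_tool", "arguments": {"moves": [{"x": 404,"y": -230,"z": 30,"rx": 0,"ry": 0,"rz": -0.43,"fingers": -1},{"x": 404,"y": -230,"z": 30,"rx": 0,"ry": 0,"rz": -0.43,"fingers": -1},{"x": 404,"y": -230,"z": 30,"rx": 0,"ry": 0,"rz": -0.43,"fingers": -1},{"x": 404,"y": -230,"z": 30,"rx": 0,"ry": 0,"rz": -0.43,"fingers": -1},{"x": 404,"y": -230,"z": 30,"rx": 0,"ry": 0,"rz": -0.43,"fingers": -1},{"x": 404,"y": -230,"z": 30,"rx": 0,"ry": 0,"rz": -0.43,"fingers": -1},{"x": 404,"y": -230,"z": 30,"rx": 0,"ry": 0,"rz": -0.43,"fingers": -1},{"x": 421.5,"y": -526,"z": 130.5,"rx": 0,"ry": 0,"rz": -0.853,"fingers": -1},{"x": 421.5,"y": -526,"z": 130.5,"rx": 0,"ry": 0,"rz": -0.853,"fingers": -1},{"x": 421.5,"y": -526,"z": 130.5,"rx": 0,"ry": 0,"rz": -0.853,"fingers": -1},{"x": 421.5,"y": -526,"z": 130.5,"rx": 0,"ry": 0,"rz": -0.853,"fingers": -1},{"x": 421.5,"y": -526,"z": 130.5,"rx": 0,"ry": 0,"rz": -0.853,"fingers": -1},{"x": 421.5,"y": -526,"z": 130.5,"rx": 0,"ry": 0,"rz": -0.853,"fingers": -1},{"x": 421.5,"y": -526,"z": 130.5,"rx": 0,"ry": 0,"rz": -0.853,"fingers": -1},{"x": 421.5,"y": -526,"z": 130.5,"rx": 0,"ry": 0,"rz": -0.853,"fingers": -1},{"x": 421.5,"y": -526,"z": 130.5,"rx": 0,"ry": 0,"rz": -0.853,"fingers": -1}]}}

```text
time_s: 2.3
tool_pos: [0.4398, -0.0115, 0.1004]
tool_rot: [180.0, -0.0, 63.8]
force: [0.5, 0.7, 0.3]
grip_width: 0.0868
grasp_force: 0.0
```

```bash
python3 go.py .439,-.0095,.1,64 .439,-.0095,.0095,64; python3 -c "
from h import *
cv2.imwrite('pics/s1.png',cam('side')['image'][:,:,::-1][180:340,200:420].repeat(3,0).repeat(3,1))"
```

```text
t 2.3 pos [ 0.4398 -0.0115  0.1004] rot [ 1.7995e+02 -1.0000e-02  6.3820e+01] w 0.0868 F [0.5 0.7 0.3]
.439,-.0095,.1,64 -> [ 1.4 -1.6  0.4] [ 0.001 -0.    -0.003]
.439,-.0095,.0095,64 -> [ 1.4 -1.7 90.9] [ 0.001 -0.    -0.003]
```

View pics/s1.png

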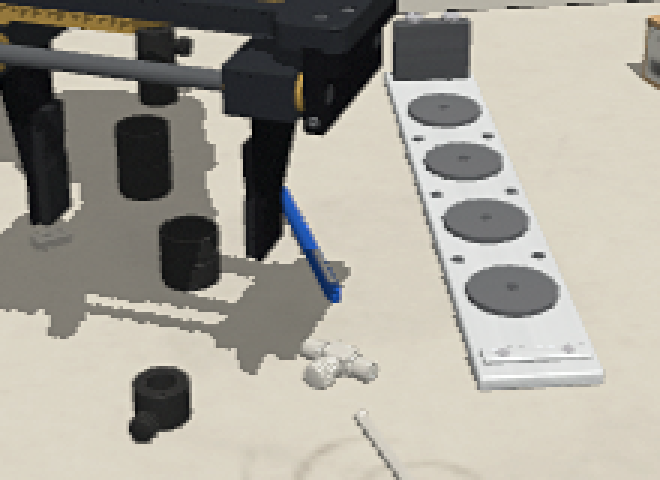

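The picture shows the open gripper above the parts, level and clear. All parts are undisturbed. Now I'll descend on the short holder with the fingers part-closed and grip it.

Request:
{"name": "drive_tool", "arguments": {"moves": [{"x": 1.4,"y": -1.7,"z": 40,"rx": 0,"ry": 0,"rz": 0,"fingers": -0.35},{"x": 1.4,"y": -1.7,"z": 40,"rx": 0,"ry": 0,"rz": 0,"fingers": -0.35},{"x": 1.4,"y": -1.7,"z": 60,"rx": 0,"ry": 0,"rz": 0,"fingers": -0.35},{"x": 1.4,"y": -1.7,"z": 80,"rx": 0,"ry": 0,"rz": 0,"fingers": -0.35},{"x": 1.4,"y": -1.7,"z": 89,"rx": 0,"ry": 0,"rz": 0,"fingers": -0.35},{"x": 1.4,"y": -1.7,"z": 89.5,"rx": 0,"ry": 0,"rz": 0,"fingers": -0.35},{"x": 1.4,"y": -1.7,"z": 89.5,"rx": 0,"ry": 0,"rz": 0,"fingers": -0.35},{"x": 1.4,"y": -1.7,"z": 89.5,"rx": 0,"ry": 0,"rz": 0,"fingers": -0.35}], "force": 20}}

```text
time_s: 3.35
tool_pos: [0.439, -0.008, 0.0113]
tool_rot: [179.9, -0.0, 64.0]
force: [0.2, 0.5, -0.1]
grip_width: 0.0587
grasp_force: 0.0
```

Request:
{"name": "drive_tool", "arguments": {"moves": [{"x": 0,"y": 0,"z": 0,"rx": 0,"ry": 0,"rz": 0,"fingers": 1},{"x": 0,"y": 0,"z": 0,"rx": 0,"ry": 0,"rz": 0,"fingers": 1},{"x": 0,"y": 0,"z": 0,"rx": 0,"ry": 0,"rz": 0,"fingers": 1},{"x": 0,"y": 0,"z": 0,"rx": 0,"ry": 0,"rz": 0,"fingers": 1},{"x": 0,"y": 0,"z": 0,"rx": 0,"ry": 0,"rz": 0,"fingers": 1},{"x": 0,"y": 0,"z": 0,"rx": 0,"ry": 0,"rz": 0,"fingers": 1}]}}

```text
time_s: 4.1
tool_pos: [0.4383, -0.0078, 0.0105]
tool_rot: [-180.0, 0.0, 64.0]
force: [0.4, -0.1, 0.3]
grip_width: 0.0237
grasp_force: 20.0
```

```bash
python3 go.py .4383,-.0078,.09,64 .6125,.0600,.09,64 .6125,.0600,.0230,64
```

```text
t 4.1 pos [ 0.4383 -0.0078  0.0105] rot [-1.800e+02  1.000e-02  6.399e+01] w 0.0237 F [ 0.4 -0.1  0.3]
.4383,-.0078,.09,64 -> [  0.   -0.  -79.5] [-0.  0. -0.]
.6125,.0600,.09,64 -> [137.4 126.8 -79.5] [-0.  0. -0.]
.6125,.0600,.0230,64 -> [137.4 126.8 -12.5] [-0.  0. -0.]
```

Request:
{"name": "drive_tool", "arguments": {"moves": [{"x": 0,"y": 0,"z": -40,"rx": 0,"ry": 0,"rz": 0,"fingers": 1},{"x": 0,"y": 0,"z": -79,"rx": 0,"ry": 0,"rz": 0,"fingers": 1},{"x": 35,"y": 32,"z": -79,"rx": 0,"ry": 0,"rz": 0,"fingers": 1},{"x": 70,"y": 64,"z": -79,"rx": 0,"ry": 0,"rz": 0,"fingers": 1},{"x": 105,"y": 96,"z": -79,"rx": 0,"ry": 0,"rz": 0,"fingers": 1},{"x": 137.5,"y": 127,"z": -79,"rx": 0,"ry": 0,"rz": 0,"fingers": 1},{"x": 137.5,"y": 127,"z": -79,"rx": 0,"ry": 0,"rz": 0,"fingers": 1},{"x": 137.5,"y": 127,"z": -79,"rx": 0,"ry": 0,"rz": 0,"fingers": 1},{"x": 137.5,"y": 127,"z": -79,"rx": 0,"ry": 0,"rz": 0,"fingers": 1}]}}

```text
time_s: 5.22
tool_pos: [0.6117, 0.0592, 0.0894]
tool_rot: [-180.0, 0.1, 64.0]
force: [-0.1, -1.0, -1.5]
grip_width: 0.0241
grasp_force: 20.0
```

```bash
python3 go.py .6125,.0600,.0230,64;python3 -c "
from h import *
cv2.imwrite('pics/s2.png',cam('side')['image'][:,:,::-1][150:330,280:440].repeat(3,0).repeat(3,1))"
```

```text
t 5.22 pos [0.6117 0.0592 0.0894] rot [-1.7999e+02  8.0000e-02  6.3960e+01] w 0.0241 F [-0.1 -1.  -1.5]
.6125,.0600,.0230,64 -> [ 1.2  0.4 66.4] [-0.     0.001 -0.001]
```

View pics/s2.png

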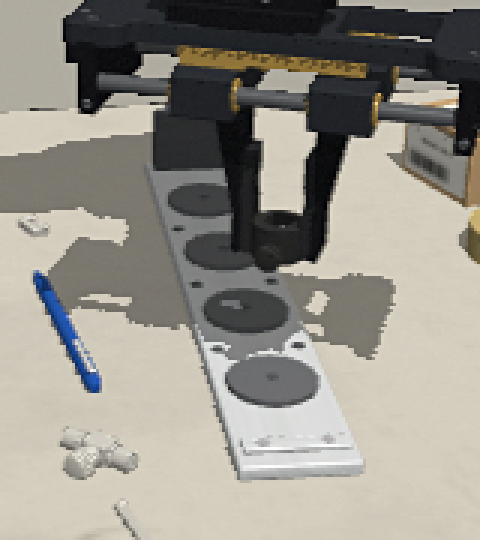

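The short holder hangs level in the fingers at about (277,238) in the crop, above the pad row. I'll lower it, release it, then retreat.

Request:
{"name": "drive_tool", "arguments": {"moves": [{"x": 1.2,"y": 0.4,"z": 40,"rx": 0,"ry": 0,"rz": 0,"fingers": 1},{"x": 1.2,"y": 0.4,"z": 58,"rx": 0,"ry": 0,"rz": 0,"fingers": 1},{"x": 1.2,"y": 0.4,"z": 64,"rx": 0,"ry": 0,"rz": 0,"fingers": 1},{"x": 1.2,"y": 0.4,"z": 66,"rx": 0,"ry": 0,"rz": 0,"fingers": 1},{"x": 1.2,"y": 0.4,"z": 66.5,"rx": 0,"ry": 0,"rz": 0,"fingers": 1},{"x": 1.2,"y": 0.4,"z": 66.5,"rx": 0,"ry": 0,"rz": 0,"fingers": 1},{"x": 1.2,"y": 0.4,"z": 66.5,"rx": 0,"ry": 0,"rz": 0,"fingers": 1}]}}

```text
time_s: 6.15
tool_pos: [0.614, 0.061, 0.0235]
tool_rot: [180.0, -0.0, 64.0]
force: [-0.0, 0.1, -1.0]
grip_width: 0.0238
grasp_force: 20.0
```

Request:
{"name": "drive_tool", "arguments": {"moves": [{"x": 0,"y": 0,"z": 0,"rx": 0,"ry": 0,"rz": 0,"fingers": 0.2},{"x": 0,"y": 0,"z": 0,"rx": 0,"ry": 0,"rz": 0,"fingers": 0.0},{"x": 0,"y": 0,"z": 0,"rx": 0,"ry": 0,"rz": 0,"fingers": -0.1},{"x": 0,"y": 0,"z": 0,"rx": 0,"ry": 0,"rz": 0,"fingers": -0.1},{"x": 0,"y": 0,"z": -10,"rx": 0,"ry": 0,"rz": 0,"fingers": -0.1},{"x": 0,"y": 0,"z": -40,"rx": 0,"ry": 0,"rz": 0,"fingers": -0.1},{"x": 0,"y": 0,"z": -90,"rx": 0,"ry": 0,"rz": 0,"fingers": -0.1},{"x": 0,"y": 0,"z": -90,"rx": 0,"ry": 0,"rz": 0,"fingers": -0.1}]}}

```text
time_s: 7.15
tool_pos: [0.6169, 0.062, 0.1184]
tool_rot: [179.5, -0.2, 64.0]
force: [0.1, -0.3, -0.6]
grip_width: 0.0478
grasp_force: 0.0
```

```bash
python3 go.py .4578,.112,.09,90 .4578,.112,.017,90
```

```text
t 7.15 pos [0.6169 0.062  0.1184] rot [179.54  -0.25  64.  ] w 0.0478 F [ 0.1 -0.3 -0.6]
.4578,.112,.09,90 -> [ -24.9 -165.2   26.9] [ 0.009 -0.002 -0.454]
.4578,.112,.017,90 -> [ -25.2 -165.7   99.9] [ 0.009 -0.002 -0.454]
```

Request:
{"name": "drive_tool", "arguments": {"moves": [{"x": -8,"y": -55,"z": 0,"rx": 0,"ry": 0,"rz": -0.15,"fingers": -0.5},{"x": -17,"y": -110,"z": 10,"rx": 0,"ry": 0,"rz": -0.3,"fingers": -0.5},{"x": -25,"y": -165.5,"z": 27,"rx": 0.005,"ry": 0,"rz": -0.454,"fingers": -0.5},{"x": -25,"y": -165.5,"z": 27,"rx": 0.005,"ry": 0,"rz": -0.454,"fingers": -0.5},{"x": -25,"y": -165.5,"z": 27,"rx": 0.005,"ry": 0,"rz": -0.454,"fingers": -0.5},{"x": -25,"y": -165.5,"z": 27,"rx": 0.005,"ry": 0,"rz": -0.454,"fingers": -0.5},{"x": -25,"y": -165.5,"z": 27,"rx": 0.005,"ry": 0,"rz": -0.454,"fingers": -0.5}]}}

```text
time_s: 8.02
tool_pos: [0.4551, 0.1111, 0.0864]
tool_rot: [-179.8, -0.1, 89.9]
force: [-0.1, -1.1, 0.2]
grip_width: 0.0652
grasp_force: 0.0
```

```bash
python3 go.py .4577,.112,.012,90; python3 - <<'E'
from h import *
T=cam('top');a=T['image'][:,:,::-1]
print(proj(T,[[.6122,.0594,.03],[.6122,.0594,.012]]))
im=np.hstack([cv2.resize(a[190:230,363:403],(400,400),interpolation=3),cv2.resize(a[285:335,310:360],(400,400),interpolation=3)])
cv2.imwrite('pics/t3.png',np.clip(im*1.8+20.,0,255).astype(np.uint8))
E
```

```text
t 8.03 pos [0.4551 0.1111 0.0864] rot [-1.7977e+02 -1.2000e-01  8.9940e+01] w 0.0652 F [-0.1 -1.1  0.2]
.4577,.112,.012,90 -> [ 0.8  2.9 74.4] [-0.004 -0.002 -0.001]
[[383.85594863 207.12057929]
 [382.57530183 209.38693047]]
```

View pics/t3.png

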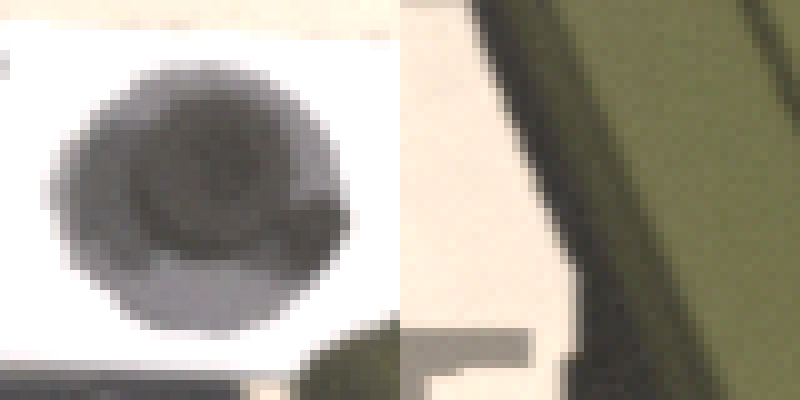

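The short holder stands upright on the far pad, with its rim at about (384.7,206.5) against 383.9,207.1 expected. That is about 1 to 2 mm off. The tool reading is noisy by about a millimetre, so I'll average it before grasps and placings.

```bash
python3 - <<'E'
s=open('go.py').read()
s=s.replace("o=sensors.get_obs(); R=Q.from_euler(\"xyz\",o[\"tool_rot\"],degrees=True); p=o[\"tool_pos\"]",
'''from cell import vision
P=[];A=[]
for i in range(6):
    o=sensors.get_obs(); P.append(o["tool_pos"]); A.append(o["tool_rot"]); vision.read_camera("top")
p=np.mean(P[1:],0); R=Q.from_euler("xyz",A[1:],degrees=True).mean(); print("sd",np.std(P[1:],0).round(4),"mean",p.round(4))''')
open('go.py','w').write(s)
E
python3 go.py .4577,.112,.012,90
```

```text
sd [0.0002 0.     0.0001] mean [0.4542 0.1111 0.0861]
t 8.32 pos [0.4542 0.1111 0.0861] rot [-1.7971e+02 -7.0000e-02  9.0000e+01] w 0.0652 F [ 1.1  0.2 -0.3]
.4577,.112,.012,90 -> [ 0.8  3.8 74. ] [-0.005 -0.002 -0.   ]
```

Request:
{"name": "drive_tool", "arguments": {"moves": [{"x": 0.8,"y": 3.5,"z": 30,"rx": -0.005,"ry": 0,"rz": 0,"fingers": -0.35},{"x": 0.8,"y": 3.5,"z": 55,"rx": -0.005,"ry": 0,"rz": 0,"fingers": -0.35},{"x": 0.8,"y": 3.5,"z": 70,"rx": -0.005,"ry": 0,"rz": 0,"fingers": -0.35},{"x": 0.8,"y": 3.5,"z": 74,"rx": -0.005,"ry": 0,"rz": 0,"fingers": -0.35},{"x": 0.8,"y": 3.5,"z": 74,"rx": -0.005,"ry": 0,"rz": 0,"fingers": -0.35},{"x": 0.8,"y": 3.5,"z": 74,"rx": -0.005,"ry": 0,"rz": 0,"fingers": -0.35},{"x": 0.8,"y": 3.5,"z": 74,"rx": -0.005,"ry": 0,"rz": 0,"fingers": -0.35},{"x": 0.8,"y": 3.5,"z": 74,"rx": -0.005,"ry": 0,"rz": 0,"fingers": 1},{"x": 0.8,"y": 3.5,"z": 74,"rx": -0.005,"ry": 0,"rz": 0,"fingers": 1},{"x": 0.8,"y": 3.5,"z": 74,"rx": -0.005,"ry": 0,"rz": 0,"fingers": 1},{"x": 0.8,"y": 3.5,"z": 74,"rx": -0.005,"ry": 0,"rz": 0,"fingers": 1},{"x": 0.8,"y": 3.5,"z": 74,"rx": -0.005,"ry": 0,"rz": 0,"fingers": 1},{"x": 0.8,"y": 3.5,"z": 74,"rx": -0.005,"ry": 0,"rz": 0,"fingers": 1}], "force": 15}}

```text
time_s: 10.0
tool_pos: [0.4571, 0.1119, 0.012]
tool_rot: [180.0, -0.1, 90.0]
force: [-0.0, 0.5, 0.8]
grip_width: 0.03
grasp_force: 15.0
```

```bash
python3 go.py .4577,.112,.08,90 .6157,.134,.08,90
```

```text
sd [0. 0. 0.] mean [0.457  0.1119 0.012 ]
t 10.25 pos [0.457  0.1119 0.012 ] rot [ 1.7999e+02 -6.0000e-02  9.0000e+01] w 0.0296 F [ 0.5  0.3 -0.2]
.4577,.112,.08,90 -> [  0.1   0.7 -68. ] [ 0.    -0.001  0.   ]
.6157,.134,.08,90 -> [ 22.1 158.7 -68. ] [ 0.    -0.001  0.   ]
```

Request:
{"name": "drive_tool", "arguments": {"moves": [{"x": 0,"y": 0,"z": -35,"rx": 0,"ry": 0,"rz": 0,"fingers": 1},{"x": 0,"y": 0,"z": -68,"rx": 0,"ry": 0,"rz": 0,"fingers": 1},{"x": 5,"y": 40,"z": -68,"rx": 0,"ry": 0,"rz": 0,"fingers": 1},{"x": 11,"y": 80,"z": -68,"rx": 0,"ry": 0,"rz": 0,"fingers": 1},{"x": 16,"y": 120,"z": -68,"rx": 0,"ry": 0,"rz": 0,"fingers": 1},{"x": 22,"y": 159,"z": -68,"rx": 0,"ry": 0,"rz": 0,"fingers": 1},{"x": 22,"y": 159,"z": -68,"rx": 0,"ry": 0,"rz": 0,"fingers": 1},{"x": 22,"y": 159,"z": -68,"rx": 0,"ry": 0,"rz": 0,"fingers": 1},{"x": 22,"y": 159,"z": -68,"rx": 0,"ry": 0,"rz": 0,"fingers": 1},{"x": 22,"y": 159,"z": -68,"rx": 0,"ry": 0,"rz": 0,"fingers": 1},{"x": 22,"y": 159,"z": -68,"rx": 0,"ry": 0,"rz": 0,"fingers": 1}]}}

```text
time_s: 11.68
tool_pos: [0.6158, 0.1336, 0.0803]
tool_rot: [180.0, -0.0, 90.0]
force: [-0.2, 0.3, 0.3]
grip_width: 0.03
grasp_force: 15.0
```

```bash
python3 go.py .616,.134,.0245,90
```

```text
sd [0.0001 0.     0.0001] mean [0.616  0.1337 0.0802]
t 11.93 pos [0.616  0.1337 0.0802] rot [ 1.7999e+02 -5.0000e-02  9.0000e+01] w 0.0297 F [0.5 0.1 0.4]
.616,.134,.0245,90 -> [ 0.2 -0.  55.7] [ 0.    -0.001 -0.   ]
```

Request:
{"name": "drive_tool", "arguments": {"moves": [{"x": 0,"y": 0,"z": 30,"rx": 0,"ry": 0,"rz": 0,"fingers": 1},{"x": 0,"y": 0,"z": 48,"rx": 0,"ry": 0,"rz": 0,"fingers": 1},{"x": 0,"y": 0,"z": 54,"rx": 0,"ry": 0,"rz": 0,"fingers": 1},{"x": 0,"y": 0,"z": 55.7,"rx": 0,"ry": 0,"rz": 0,"fingers": 1},{"x": 0,"y": 0,"z": 55.7,"rx": 0,"ry": 0,"rz": 0,"fingers": 1},{"x": 0,"y": 0,"z": 55.7,"rx": 0,"ry": 0,"rz": 0,"fingers": 1},{"x": 0,"y": 0,"z": 55.7,"rx": 0,"ry": 0,"rz": 0,"fingers": 1},{"x": 0,"y": 0,"z": 55.7,"rx": 0,"ry": 0,"rz": 0,"fingers": 0.15},{"x": 0,"y": 0,"z": 55.7,"rx": 0,"ry": 0,"rz": 0,"fingers": -0.1},{"x": 0,"y": 0,"z": 55.7,"rx": 0,"ry": 0,"rz": 0,"fingers": -0.2},{"x": 0,"y": 0,"z": 55.7,"rx": 0,"ry": 0,"rz": 0,"fingers": -0.2},{"x": 0,"y": 0,"z": 40,"rx": 0,"ry": 0,"rz": 0,"fingers": -0.2},{"x": 0,"y": 0,"z": 0,"rx": 0,"ry": 0,"rz": 0,"fingers": -0.2},{"x": 0,"y": 0,"z": -20,"rx": 0,"ry": 0,"rz": 0,"fingers": -0.2},{"x": 0,"y": 0,"z": -20,"rx": 0,"ry": 0,"rz": 0,"fingers": -0.2},{"x": 0,"y": 0,"z": -20,"rx": 0,"ry": 0,"rz": 0,"fingers": -0.2}]}}

```text
time_s: 13.98
tool_pos: [0.6154, 0.1334, 0.099]
tool_rot: [-179.9, -0.0, 90.0]
force: [-0.7, 0.3, -0.8]
grip_width: 0.0524
grasp_force: 0.0
```

```bash
python3 go.py .4373,.2165,.09,90 .4373,.2165,.02,90
```

```text
sd [0.0001 0.0001 0.0002] mean [0.6152 0.1335 0.0987]
t 14.22 pos [0.6152 0.1335 0.0987] rot [-1.7991e+02 -5.0000e-02  9.0010e+01] w 0.052 F [-0.7  0.  -1.2]
.4373,.2165,.09,90 -> [  83.  -177.9    9.1] [-0.002 -0.001  0.   ]
.4373,.2165,.02,90 -> [  82.9 -177.8   79.1] [-0.002 -0.001  0.   ]
```

Next is the long tube.

Request:
{"name": "drive_tool", "arguments": {"moves": [{"x": 20,"y": -44,"z": 0,"rx": 0,"ry": 0,"rz": 0,"fingers": -0.4},{"x": 41,"y": -89,"z": 0,"rx": 0,"ry": 0,"rz": 0,"fingers": -0.4},{"x": 62,"y": -133,"z": 5,"rx": 0,"ry": 0,"rz": 0,"fingers": -0.4},{"x": 83,"y": -178,"z": 9,"rx": 0,"ry": 0,"rz": 0,"fingers": -0.4},{"x": 83,"y": -178,"z": 9,"rx": 0,"ry": 0,"rz": 0,"fingers": -0.4},{"x": 83,"y": -178,"z": 9,"rx": 0,"ry": 0,"rz": 0,"fingers": -0.4},{"x": 83,"y": -178,"z": 9,"rx": 0,"ry": 0,"rz": 0,"fingers": -0.4},{"x": 83,"y": -178,"z": 9,"rx": 0,"ry": 0,"rz": 0,"fingers": -0.4},{"x": 83,"y": -178,"z": 9,"rx": 0,"ry": 0,"rz": 0,"fingers": -0.4}]}}

```text
time_s: 15.4
tool_pos: [0.4384, 0.2167, 0.091]
tool_rot: [-180.0, -0.1, 90.0]
force: [-0.4, -0.5, 0.4]
grip_width: 0.061
grasp_force: 0.0
```

```bash
python3 go.py .4373,.2165,.016,90
```

```text
sd [0.0001 0.     0.    ] mean [0.4382 0.2168 0.0911]
t 15.65 pos [0.4382 0.2168 0.0911] rot [ 1.8e+02 -6.0e-02  9.0e+01] w 0.0609 F [ 0.1 -0.1  0.5]
.4373,.2165,.016,90 -> [-0.4 -0.9 75.1] [-0.    -0.001 -0.   ]
```

Request:
{"name": "drive_tool", "arguments": {"moves": [{"x": -0.4,"y": -0.9,"z": 30,"rx": 0,"ry": 0,"rz": 0,"fingers": -0.4},{"x": -0.4,"y": -0.9,"z": 55,"rx": 0,"ry": 0,"rz": 0,"fingers": -0.4},{"x": -0.4,"y": -0.9,"z": 70,"rx": 0,"ry": 0,"rz": 0,"fingers": -0.4},{"x": -0.4,"y": -0.9,"z": 75,"rx": 0,"ry": 0,"rz": 0,"fingers": -0.4},{"x": -0.4,"y": -0.9,"z": 75,"rx": 0,"ry": 0,"rz": 0,"fingers": -0.4},{"x": -0.4,"y": -0.9,"z": 75,"rx": 0,"ry": 0,"rz": 0,"fingers": -0.4},{"x": -0.4,"y": -0.9,"z": 75,"rx": 0,"ry": 0,"rz": 0,"fingers": -0.4},{"x": -0.4,"y": -0.9,"z": 75,"rx": 0,"ry": 0,"rz": 0,"fingers": 1},{"x": -0.4,"y": -0.9,"z": 75,"rx": 0,"ry": 0,"rz": 0,"fingers": 1},{"x": -0.4,"y": -0.9,"z": 75,"rx": 0,"ry": 0,"rz": 0,"fingers": 1},{"x": -0.4,"y": -0.9,"z": 75,"rx": 0,"ry": 0,"rz": 0,"fingers": 1},{"x": -0.4,"y": -0.9,"z": 75,"rx": 0,"ry": 0,"rz": 0,"fingers": 1},{"x": -0.4,"y": -0.9,"z": 75,"rx": 0,"ry": 0,"rz": 0,"fingers": 1}]}}

```text
time_s: 17.32
tool_pos: [0.4372, 0.2165, 0.0161]
tool_rot: [180.0, -0.1, 90.0]
force: [-0.1, -0.7, -0.5]
grip_width: 0.0303
grasp_force: 15.0
```

```bash
python3 go.py .6192,.2086,.09,90 .6192,.2086,.028,90
```

```text
sd [0. 0. 0.] mean [0.4372 0.2165 0.0161]
t 17.57 pos [0.4372 0.2165 0.0161] rot [ 1.7999e+02 -6.0000e-02  9.0000e+01] w 0.0298 F [-0.3  1.   0.5]
.6192,.2086,.09,90 -> [ -7.9 182.1 -73.9] [ 0.    -0.001  0.   ]
.6192,.2086,.028,90 -> [ -7.9 182.  -11.9] [ 0.    -0.001  0.   ]
```

Request:
{"name": "drive_tool", "arguments": {"moves": [{"x": 0,"y": 0,"z": -35,"rx": 0,"ry": 0,"rz": 0,"fingers": 1},{"x": 0,"y": 0,"z": -74,"rx": 0,"ry": 0,"rz": 0,"fingers": 1},{"x": -2,"y": 45,"z": -74,"rx": 0,"ry": 0,"rz": 0,"fingers": 1},{"x": -4,"y": 90,"z": -74,"rx": 0,"ry": 0,"rz": 0,"fingers": 1},{"x": -6,"y": 136,"z": -74,"rx": 0,"ry": 0,"rz": 0,"fingers": 1},{"x": -8,"y": 182,"z": -74,"rx": 0,"ry": 0,"rz": 0,"fingers": 1},{"x": -8,"y": 182,"z": -74,"rx": 0,"ry": 0,"rz": 0,"fingers": 1},{"x": -8,"y": 182,"z": -74,"rx": 0,"ry": 0,"rz": 0,"fingers": 1},{"x": -8,"y": 182,"z": -74,"rx": 0,"ry": 0,"rz": 0,"fingers": 1},{"x": -8,"y": 182,"z": -74,"rx": 0,"ry": 0,"rz": 0,"fingers": 1},{"x": -8,"y": 182,"z": -74,"rx": 0,"ry": 0,"rz": 0,"fingers": 1}]}}

```text
time_s: 19.0
tool_pos: [0.6189, 0.2085, 0.0905]
tool_rot: [180.0, -0.0, 90.0]
force: [0.0, 0.3, 0.3]
grip_width: 0.0299
grasp_force: 15.0
```

```bash
python3 go.py .6192,.2086,.0287,90
```

```text
sd [0.0001 0.     0.0001] mean [0.6191 0.2084 0.0903]
t 19.25 pos [0.6191 0.2084 0.0903] rot [ 1.7998e+02 -6.0000e-02  9.0000e+01] w 0.0297 F [ 0.1  0.4 -0.6]
.6192,.2086,.0287,90 -> [ 0.2  0.1 61.6] [ 0.    -0.001  0.   ]
```

Request:
{"name": "drive_tool", "arguments": {"moves": [{"x": 0,"y": 0,"z": 30,"rx": 0,"ry": 0,"rz": 0,"fingers": 1},{"x": 0,"y": 0,"z": 52,"rx": 0,"ry": 0,"rz": 0,"fingers": 1},{"x": 0,"y": 0,"z": 60,"rx": 0,"ry": 0,"rz": 0,"fingers": 1},{"x": 0,"y": 0,"z": 61.6,"rx": 0,"ry": 0,"rz": 0,"fingers": 1},{"x": 0,"y": 0,"z": 61.6,"rx": 0,"ry": 0,"rz": 0,"fingers": 1},{"x": 0,"y": 0,"z": 61.6,"rx": 0,"ry": 0,"rz": 0,"fingers": 1},{"x": 0,"y": 0,"z": 61.6,"rx": 0,"ry": 0,"rz": 0,"fingers": 1},{"x": 0,"y": 0,"z": 61.6,"rx": 0,"ry": 0,"rz": 0,"fingers": 0.15},{"x": 0,"y": 0,"z": 61.6,"rx": 0,"ry": 0,"rz": 0,"fingers": -0.1},{"x": 0,"y": 0,"z": 61.6,"rx": 0,"ry": 0,"rz": 0,"fingers": -0.2},{"x": 0,"y": 0,"z": 61.6,"rx": 0,"ry": 0,"rz": 0,"fingers": -0.2},{"x": 0,"y": 0,"z": 45,"rx": 0,"ry": 0,"rz": 0,"fingers": -0.2},{"x": 0,"y": 0,"z": 0,"rx": 0,"ry": 0,"rz": 0,"fingers": -0.2},{"x": 0,"y": 0,"z": -25,"rx": 0,"ry": 0,"rz": 0,"fingers": -0.2},{"x": 0,"y": 0,"z": -25,"rx": 0,"ry": 0,"rz": 0,"fingers": -0.2},{"x": 0,"y": 0,"z": -25,"rx": 0,"ry": 0,"rz": 0,"fingers": -0.2}]}}

```text
time_s: 21.3
tool_pos: [0.6188, 0.2081, 0.1148]
tool_rot: [-180.0, -0.0, 90.0]
force: [-0.2, -0.8, -0.7]
grip_width: 0.0522
grasp_force: 0.0
```

```bash
python3 go.py .449,.347,.11,156
```

```text
sd [0.0001 0.0001 0.0001] mean [0.6185 0.208  0.114 ]
t 21.55 pos [0.6185 0.208  0.114 ] rot [-1.7991e+02 -4.0000e-02  9.0000e+01] w 0.0524 F [ 0.7 -0.9  0.3]
.449,.347,.11,156 -> [ 139.  -169.5    4.3] [-1.000e-03 -1.000e-03 -1.152e+00]
```

Request:
{"name": "drive_tool", "arguments": {"moves": [{"x": 23,"y": -28,"z": 0,"rx": 0,"ry": 0,"rz": -0.18,"fingers": -0.4},{"x": 46,"y": -56,"z": 0,"rx": 0,"ry": 0,"rz": -0.36,"fingers": -0.4},{"x": 69,"y": -85,"z": 0,"rx": 0,"ry": 0,"rz": -0.54,"fingers": -0.4},{"x": 92,"y": -113,"z": 0,"rx": 0,"ry": 0,"rz": -0.72,"fingers": -0.4},{"x": 115,"y": -141,"z": 2,"rx": 0,"ry": 0,"rz": -0.9,"fingers": -0.4},{"x": 139,"y": -169.5,"z": 4,"rx": 0,"ry": 0,"rz": -1.05,"fingers": -0.4},{"x": 139,"y": -169.5,"z": 4,"rx": 0,"ry": 0,"rz": -1.152,"fingers": -0.4},{"x": 139,"y": -169.5,"z": 4,"rx": 0,"ry": 0,"rz": -1.152,"fingers": -0.4},{"x": 139,"y": -169.5,"z": 4,"rx": 0,"ry": 0,"rz": -1.152,"fingers": -0.4},{"x": 139,"y": -169.5,"z": 4,"rx": 0,"ry": 0,"rz": -1.152,"fingers": -0.4},{"x": 139,"y": -169.5,"z": 4,"rx": 0,"ry": 0,"rz": -1.152,"fingers": -0.4},{"x": 139,"y": -169.5,"z": 4,"rx": 0,"ry": 0,"rz": -1.152,"fingers": -0.4}]}}

```text
time_s: 23.1
tool_pos: [0.4498, 0.3473, 0.1113]
tool_rot: [179.9, -0.0, 156.0]
force: [-0.1, 0.9, -0.1]
grip_width: 0.0609
grasp_force: 0.0
```

```bash
python3 go.py .449,.347,.017,156; python3 - <<'E'
from h import *
T=cam('top');S=cam('side');a=T['image'][:,:,::-1]; b=S['image'][:,:,::-1]
print(proj(T,[[.6122,.0594,.03],[.6157,.134,.04],[.6190,.2086,.052]]))
im=np.hstack([cv2.resize(a[180:240,270:410],(560,240),interpolation=3),cv2.resize(b[170:230,230:290],(240,240),interpolation=3)])
cv2.imwrite('pics/t4.png',np.clip(im*1.5+20.,0,255).astype(np.uint8))
E
```

```text
sd [0. 0. 0.] mean [0.4497 0.3474 0.1113]
t 23.35 pos [0.4497 0.3474 0.1113] rot [ 1.7994e+02 -2.0000e-02  1.5601e+02] w 0.0608 F [0.1 0.3 0.1]
.449,.347,.017,156 -> [ 0.4 -0.7 94.3] [ 0.001 -0.    -0.   ]
[[383.85594863 207.12057929]
 [337.9889808  203.35654761]
 [290.92717911 199.42307402]]
```

View pics/t4.png

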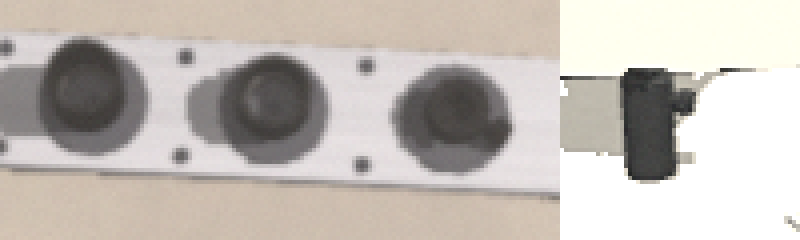

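The placed parts' rims, at about (290.6,199.4), (337.6,203.4) and (384.0,206.6), match the centred predictions within a millimetre. The tall holder is still standing under the gripper, so I'll grasp it.

Request:
{"name": "drive_tool", "arguments": {"moves": [{"x": 0.4,"y": -0.7,"z": 25,"rx": 0,"ry": 0,"rz": 0,"fingers": -0.4},{"x": 0.4,"y": -0.7,"z": 50,"rx": 0,"ry": 0,"rz": 0,"fingers": -0.4},{"x": 0.4,"y": -0.7,"z": 75,"rx": 0,"ry": 0,"rz": 0,"fingers": -0.4},{"x": 0.4,"y": -0.7,"z": 90,"rx": 0,"ry": 0,"rz": 0,"fingers": -0.4},{"x": 0.4,"y": -0.7,"z": 94,"rx": 0,"ry": 0,"rz": 0,"fingers": -0.4},{"x": 0.4,"y": -0.7,"z": 94,"rx": 0,"ry": 0,"rz": 0,"fingers": -0.4},{"x": 0.4,"y": -0.7,"z": 94,"rx": 0,"ry": 0,"rz": 0,"fingers": -0.4},{"x": 0.4,"y": -0.7,"z": 94,"rx": 0,"ry": 0,"rz": 0,"fingers": 1},{"x": 0.4,"y": -0.7,"z": 94,"rx": 0,"ry": 0,"rz": 0,"fingers": 1},{"x": 0.4,"y": -0.7,"z": 94,"rx": 0,"ry": 0,"rz": 0,"fingers": 1},{"x": 0.4,"y": -0.7,"z": 94,"rx": 0,"ry": 0,"rz": 0,"fingers": 1},{"x": 0.4,"y": -0.7,"z": 94,"rx": 0,"ry": 0,"rz": 0,"fingers": 1},{"x": 0.4,"y": -0.7,"z": 94,"rx": 0,"ry": 0,"rz": 0,"fingers": 1}], "force": 20}}

```text
time_s: 25.12
tool_pos: [0.449, 0.3471, 0.0173]
tool_rot: [179.9, -0.0, 156.0]
force: [-1.0, 0.2, -0.7]
grip_width: 0.0244
grasp_force: 20.0
```

```bash
python3 go.py .6226,.2834,.12,156
```

```text
sd [0. 0. 0.] mean [0.4491 0.3471 0.0173]
t 25.38 pos [0.4491 0.3471 0.0173] rot [ 1.7993e+02 -2.0000e-02  1.5601e+02] w 0.0242 F [ 0.6  0.2 -0.3]
.6226,.2834,.12,156 -> [-184.4   12.5 -102.8] [ 0.001 -0.     0.   ]
```

Request:
{"name": "drive_tool", "arguments": {"moves": [{"x": 0,"y": 0,"z": -50,"rx": 0,"ry": 0,"rz": 0,"fingers": 1},{"x": 0,"y": 0,"z": -103,"rx": 0,"ry": 0,"rz": 0,"fingers": 1},{"x": -46,"y": 3,"z": -103,"rx": 0,"ry": 0,"rz": 0,"fingers": 1},{"x": -92,"y": 6,"z": -103,"rx": 0,"ry": 0,"rz": 0,"fingers": 1},{"x": -138,"y": 9,"z": -103,"rx": 0,"ry": 0,"rz": 0,"fingers": 1},{"x": -184.5,"y": 12.5,"z": -103,"rx": 0,"ry": 0,"rz": 0,"fingers": 1},{"x": -184.5,"y": 12.5,"z": -103,"rx": 0,"ry": 0,"rz": 0,"fingers": 1},{"x": -184.5,"y": 12.5,"z": -103,"rx": 0,"ry": 0,"rz": 0,"fingers": 1},{"x": -184.5,"y": 12.5,"z": -103,"rx": 0,"ry": 0,"rz": 0,"fingers": 1},{"x": -184.5,"y": 12.5,"z": -103,"rx": 0,"ry": 0,"rz": 0,"fingers": 1},{"x": -184.5,"y": 12.5,"z": -103,"rx": 0,"ry": 0,"rz": 0,"fingers": 1}]}}

```text
time_s: 26.8
tool_pos: [0.6223, 0.2836, 0.1204]
tool_rot: [180.0, 0.0, 156.1]
force: [0.8, 0.4, -0.4]
grip_width: 0.0245
grasp_force: 20.0
```

```bash
python3 go.py .6226,.2834,.0299,156
```

```text
sd [0.0001 0.0001 0.    ] mean [0.6225 0.2834 0.1203]
t 27.05 pos [0.6225 0.2834 0.1203] rot [ 1.7994e+02 -1.0000e-02  1.5601e+02] w 0.0243 F [-0.6  0.4  0.1]
.6226,.2834,.0299,156 -> [-0.1 -0.1 90.4] [ 0.001 -0.     0.   ]
```

Request:
{"name": "drive_tool", "arguments": {"moves": [{"x": 0,"y": 0,"z": 40,"rx": 0,"ry": 0,"rz": 0,"fingers": 1},{"x": 0,"y": 0,"z": 70,"rx": 0,"ry": 0,"rz": 0,"fingers": 1},{"x": 0,"y": 0,"z": 85,"rx": 0,"ry": 0,"rz": 0,"fingers": 1},{"x": 0,"y": 0,"z": 89,"rx": 0,"ry": 0,"rz": 0,"fingers": 1},{"x": 0,"y": 0,"z": 90.3,"rx": 0,"ry": 0,"rz": 0,"fingers": 1},{"x": 0,"y": 0,"z": 90.3,"rx": 0,"ry": 0,"rz": 0,"fingers": 1},{"x": 0,"y": 0,"z": 90.3,"rx": 0,"ry": 0,"rz": 0,"fingers": 1},{"x": 0,"y": 0,"z": 90.3,"rx": 0,"ry": 0,"rz": 0,"fingers": 0.3},{"x": 0,"y": 0,"z": 90.3,"rx": 0,"ry": 0,"rz": 0,"fingers": 0.1},{"x": 0,"y": 0,"z": 90.3,"rx": 0,"ry": 0,"rz": 0,"fingers": 0.0},{"x": 0,"y": 0,"z": 90.3,"rx": 0,"ry": 0,"rz": 0,"fingers": 0.0},{"x": 0,"y": 0,"z": 75,"rx": 0,"ry": 0,"rz": 0,"fingers": 0.0},{"x": 0,"y": 0,"z": 40,"rx": 0,"ry": 0,"rz": 0,"fingers": 0.0},{"x": 0,"y": 0,"z": 0,"rx": 0,"ry": 0,"rz": 0,"fingers": 0.0},{"x": 0,"y": 0,"z": -20,"rx": 0,"ry": 0,"rz": 0,"fingers": 0.0},{"x": 60,"y": 0,"z": -40,"rx": 0,"ry": 0,"rz": 0,"fingers": 0.0},{"x": 120,"y": 0,"z": -40,"rx": 0,"ry": 0,"rz": 0,"fingers": 0.0},{"x": 180,"y": 0,"z": -40,"rx": 0,"ry": 0,"rz": 0,"fingers": 0.0},{"x": 180,"y": 0,"z": -40,"rx": 0,"ry": 0,"rz": 0,"fingers": 0.0},{"x": 180,"y": 0,"z": -40,"rx": 0,"ry": 0,"rz": 0,"fingers": 0.0}]}}

```text
time_s: 29.6
tool_pos: [0.4587, 0.3561, 0.1603]
tool_rot: [180.0, 0.1, 156.0]
force: [0.4, -1.0, -0.4]
grip_width: 0.0438
grasp_force: 0.0
```

```bash
python3 - <<'E'
from h import *
T=cam('top');S=cam('side');a=T['image'][:,:,::-1]; b=S['image'][:,:,::-1]
X=[[.6122,.0594,.03],[.6157,.134,.04],[.6190,.2086,.052],[.6224,.2833,.062]]
print(proj(T,X))
im=np.vstack([cv2.resize(a[175:235,220:400],(720,240),interpolation=3),np.hstack([cv2.resize(b[170:290,320:410],(270,360),interpolation=3),np.zeros((360,450,3),np.uint8)])])
cv2.imwrite('pics/t5.png',np.clip(im*1.5+20.,0,255).astype(np.uint8))
E
```

```text
[[383.85594863 207.12057929]
 [337.9889808  203.35654761]
 [290.92717911 199.42307402]
 [242.86386864 195.71188982]]
```

View pics/t5.png

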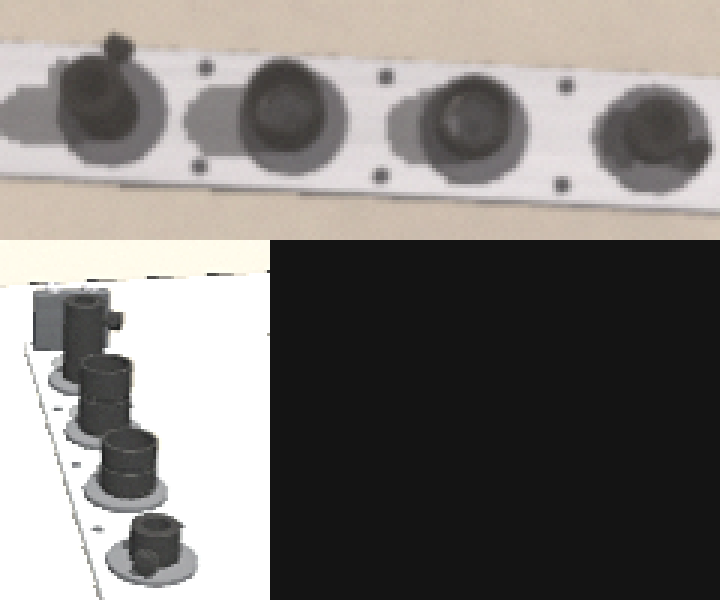

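All four parts stand upright in falling order from the end stop. Their rims, at about (242.9,196.4), (290.7,199.4), (337.7,203.4) and (384.2,206.9), are within a millimetre or so of centre. The gripper is clear, so I'm signing off.

```bash
python3 -c "
from cell import workorder
print(workorder.sign_off())"
```

```text
the job is handed in; nothing more can be done
None
```

The job is handed in: all four parts stand upright on the pads, tallest beside the end stop down to shortest at the far end, each within about 1–2 mm of centre by the cameras, after about 30 s.

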